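# Park the turning drying plate with its locking pin

### The job

The drying turntable on the bench is still turning under its slipping clutch. Take the locking pin from its stand and use its end as a gentle brake on the plate, above the fixed slot, until the plate only creeps, slower than a turn in six seconds; let the plate's hole come to rest over the slot with the pin in it, and seat the pin upright down to the bottom of the slot so the plate stays parked when you let go. Never jam or slam the plate, touch it only with the pin, and leave the other things on the bench where they are.

Things in the scene. Friction and masses are not known exactly. Their poses are not given: they have to be found in the camera images.
- base: Fixed black turntable base, board 200 x 160 x 12 mm. Origin: on the bench under the plate's axis, z up. A grey tongue, 32 mm high, 41.5 mm wide, runs out along its +x under the plate to 130 mm from the axis, past the rim. Along it a straight slot, open on top and at the outer end: 11.5 mm wide, 20 mm deep (floor 12 mm, top 32 mm above the bench), from 68 to 130 mm from the axis.
- slot_floor (a point): Point on the floor of the fixed slot, 80 mm from the plate's axis along the base's +x, 12 mm above the bench: here the pin's tip belongs. The plate's hole passes straight above it.
- plate (a joint): Angle of the plate, rad, growing anticlockwise from above past 2 pi; hole over slot at any multiple of 2 pi. Aluminium disc 200 mm across, 8 mm thick, top 52 mm above the bench when free; a metal box 15 mm tall within 37 mm of its axis. A slipping clutch turns it anticlockwise: 0.165 N m at standstill, falling evenly to 0 at 3 rad/s. Pressing 3 to 4.5 N on the hole's circle stalls it; let go, it restarts.
- plate_hole (a point): Centre of the plate's only hole, at the top face: 15 mm round, through the plate, 80 mm from the plate's axis; it moves with the plate.
- seat: Sprung seat carrying the plate; origin on the axis at the plate's underside (44 mm above the bench when free). Pressed, seat and plate sink straight down: from about 0.5 N, then 0.8 N per mm, to a stop after 8 mm (7 N). If the pin's end is pressing when the hole comes under it, the plate springs up around the pin. 12 mm gap between the free plate and the tongue's top.
- pin_head (a point): Centre of the locking pin's head: a steel block 20 x 20 mm and 30 mm tall, flat sides along the pin's own x and y axes, to be gripped from above. The centre is 80 mm above the pin's tip. Pin mass about 70 g. The plate drags the tip sideways as it rubs: the grip is steadiest with the fingers closing along that drag.
- pin_tip (a point): Tip of the pin, at the lower end of its round steel shank: 10 mm thick and 65 mm long below the head, the foot chamfered 2.3 mm wide and 3 mm high. The pin points straight up (z from tip to head) as it waits in the stand.
- stand: Grey stand block of the pin, 50 x 50 x 30 mm, fixed; origin under its middle on the bench. The pin stands 25 mm deep in its 12 mm hole.
- enclosure: Open diecast enclosure 90 x 40 x 30 mm with a small socket, loose; origin under its middle. Leave alone.
- spool: White plastic solder spool, 52 mm across, 40 mm tall, loose; origin under its middle. Leave alone.
- connector: Small steel connector, 22 mm across, 28 mm tall, loose; origin under its middle. Leave alone.
There are look-alikes about, which are no part of the job. Of the things that look like the stand, take the one that is farthest to the robot's right at the start. Of the things shaped like the part that bears pin_head, the bare steel one is meant.

How it is judged (in metres and radians):
On the way, in this order (a step that is already met when the one before it is completed fails the run):
1. the pin is lifted out of its stand (z of pin_tip in the frame of stand above 0.035 m), for 0.1 s.
2. the pin's end, rubbing on top of the plate above the slot and not yet in the hole, has slowed the plate to a creep under 1.05 rad/s (contact force between pin and seat above 0.3 N and velocity of joint plate below 1.05 rad/s and z of pin_tip in the frame of plate_hole above -0.002 m and horizontal distance between pin_tip and slot_floor below 0.02 m), for 0.2 s.
At the end, for the whole second after the job is handed in: The plate stands still (under 0.05 rad/s) with its hole within 9 mm of the slot point, the pin released through it, its tip within 6 mm sideways and 5 mm in height of the slot-floor point, leaning less than 0.25 rad, at rest (horizontal distance between plate_hole and slot_floor below 0.009 m and horizontal distance between pin_tip and slot_floor below 0.006 m and z of pin_tip in the frame of slot_floor below 0.005 m and angle between pin_tip's own z axis and vertical below 0.25 rad and velocity of joint plate between -0.05 and 0.05 rad/s and linear speed of pin below 0.02 m/s); the robot touches nothing.
It fails at once if the pin presses or strikes the plate with more than 20 N (contact force between pin and seat above 20 N).
It fails at once if the fingers or the arm touch the plate (contact force between any of the fingers, the arm and seat above 1 N).
It fails at once if the enclosure, the spool or the connector is pushed more than 20 mm (distance of any of enclosure, spool, connector from where it was at the start of the episode above 0.02 m).
It also fails if it takes over 64 s, if anything falls off the work surface, if the arm or the gripper's body presses on something with over 40 N, if the wrist force passes 120 N, or if a joint passes its speed limit or range.

### The arm

A 6-joint arm with a two-finger parallel gripper is mounted at the origin on the work surface. World frame = base frame: x ahead of the robot, y to its left, z up, the work surface at z = 0. Lengths are in mm, angles in degrees, forces in N, time in s.
With the tool pointing down it reaches from about 350 to 850 mm from the base axis. Payload 8.1 kg.
Tool frame: the origin (TCP) lies at the very end of the fingers, on their centre line; the grasp point (between the pads) lies 19 mm behind it (tcp_to_grasp is the distance from the TCP to the grasp point, in mm); z points along the fingers, x is the direction in which the jaws open and shut, and the axes are right-handed (so a half turn about z gives the same grasp; the last joint's range is limited). The gripper opens to 85 mm and grips with 20 to 120 N. Pads are 22 mm wide; open, the fingers measure 114 mm over their backs; the gripper's body (76 mm by 85 mm) begins 54 mm behind the grasp point. The pads swing forward as they close: fully open they stand 13 mm farther back than shut.
Start: joints at [-80.925, 7.471, 85.268, -0, 87.261, -4.893], TCP at [144.855, -582.256, 231.292] pointing down, gripper open.
Joint ranges: [-169.43, 169.43], [-51.17, 129.36], [1.28, 143.12], [-76.62, 256.62], [0, 156.53], [-152.29, 152.29]. Speed limits (degrees/s): [136.94, 136.94, 159.86, 180, 180, 180].

### API

Orientations are given as [roll, pitch, yaw] about the fixed x, y, z axes, in that order (R = Rz(yaw) Ry(pitch) Rx(roll)).
In Python, from bench import * gives the robot as it stands. The module is installed in compiled form; this text tells all that it offers.
- The arm moves only by the tool apply_moves, never from a script. Its argument "targets" is text: rows parted by semicolons, each of 7 numbers parted by spaces: the turn, a rotation vector about the tool's x, y, z in rad, then the shift along the tool's x, y, z in cm, then the finger opening in cm, from 0 to 8.54. A call has exactly 5 rows; each row is the pose to reach, as a shift and turn from the pose commanded when the call began, along the tool's axes at that moment; what a row does not reach only later rows make up. A row lasts 1/10 s, in which the tool goes at most 50 mm and 8.59 degrees, less where a joint would pass 70% of its speed; a pose out of reach is approached as far as the arm can. A call with a gripper value outside its range is refused whole. The fingers move at their own pace and stop on an object; "force" is the grip in N (left out, the last holds). Time passes only in rows, so rows that repeat a pose let the fingers close, or fill a call up. It gives the time, the measured TCP pose, the force and the opening at its end, in the units of the state.
- sense(): the state, without advancing time (a new reading comes with each control period).
- snapshot(name): name is "scene" or "top" or "wrist"; returns the picture (384x512x3 uint8, red, green, blue); there is no depth.
- camera_model(name): a dict with "fx", "fy", "cx", "cy" (pixels), "position" and "attitude" of the camera in the world; the wrist camera has in their place "T_tool_cam" (4x4, takes a point from camera to tool coordinates, whose origin is the TCP and whose axes are the tool frame's). Camera axes: x right, y up, looking along -z (the intrinsics and any distortion apply to the point x, -y, -z); pixel columns grow to the right and rows downward; lengths in mm; the calibration is good to about 2 mm. A picture is of the moment at which its call begins: read the wrist's pose just before it. camera_model takes no time and is no camera call.
- hand_in(): hands the job in, once; it reports no verdict.
Trained networks look in the newest picture that a camera, given by its name, has taken for a name from the list of things; names that differ only in an ending like _2 or _b are one class to them, and where a whole thing is asked for, a point or a joint stands for the part that bears it (a point fixed in the world has none). Each returns a list of dicts, best first, with "confidence" (0 to 1); they miss things now and then, are a little off and sometimes report something else, mostly with a low value. They report only what shows in the picture. A call takes as long as a camera call. They do not tell look-alikes from the thing itself.
- recognise(camera, query): "at" ([row, column] in pixels, amid what is visible of it).
- place_of(camera, query): "at" ([row, column] in pixels: a listed point, or the origin of a listed thing).
The state is a dict: "time": time; "joint_pos": joint angles; "qd": joint speeds; "joint_efforts": joint torques, N m; "tool_pos": TCP position; "tcp_rot": TCP orientation; "ft_force": force on the tool from outside, world axes, zero at the start; "wrist_torque": the same for the moment, N m; "finger_gap": finger opening in mm.
Only numpy, scipy, OpenCV 4.12 (cv2) and the standard library are available. Lean on these libraries where they do the work, as an engineer would, in place of code of your own. Each camera call takes 0.05 s, during which the arm holds its last target. There are 200 camera calls.

## Working session

There is one attempt and no reset: what is moved stays moved. The work goes in short steps, Python scripts to look and compute and a tool call to move; the robot and the scene stay as the last step left them, time stands still between calls to the robot, and variables do not carry over. Pictures are saved under pics/ and viewed, about 8 in all and at most 12, crops included, and the job is handed in when it is done.

Besides the shell and the picture viewer there is one more tool, called in YAML: its name, and indented under it one key for each argument. apply_moves: Moves the arm, as the interface text tells. Its arguments: {"type":"object","properties":{"targets":{"type":"string"},"force":{"type":"number"}},"required":["targets"]}

```bash
mkdir -p pics; cat > h.py <<'E'
from bench import *
import numpy as np, cv2
from scipy.spatial.transform import Rotation as R
np.set_printoptions(precision=1,suppress=True)
def save(name,f):
    im=snapshot(name); cv2.imwrite('pics/'+f,im[:,:,::-1]); return im
def campose(name):
    m=camera_model(name)
    if 'T_tool_cam' in m:
        s=sense(); T=np.eye(4); T[:3,:3]=R.from_euler('xyz',s['tcp_rot'],degrees=True).as_matrix(); T[:3,3]=s['tool_pos']
        T=T@np.array(m['T_tool_cam']); return m,T[:3,:3],T[:3,3]
    a=np.array(m['attitude']); 
    A=a if a.shape==(3,3) else R.from_euler('xyz',a,degrees=True).as_matrix()
    return m,A,np.array(m['position'])
def px2w(name,rc,z):
    m,A,p=campose(name)
    d=A@np.array([(rc[1]-m['cx'])/m['fx'],-(rc[0]-m['cy'])/m['fy'],-1])
    return p+d*(z-p[2])/d[2]
def w2px(name,P):
    m,A,p=campose(name); q=A.T@(np.array(P,float)-p)
    return np.array([m['cy']+m['fy']*(-q[1])/(-q[2]), m['cx']+m['fx']*q[0]/(-q[2])])
E
python3 - <<'E'
from h import *
for c in('scene','top','wrist'): print(c,camera_model(c))
print(sense())
a=save('scene','s0.png');b=save('top','t0.png');
cv2.imwrite('pics/st.png',cv2.resize(np.hstack([a,b])[:,:,::-1],None,fx=.78,fy=.78))
for q,z in (('pin_head',85),('stand',0),('plate_hole',52),('base',0),('slot_floor',12),('seat',44),('enclosure',0),('spool',0),('connector',0)):
    for c in('scene','top'):
        for d in place_of(c,q)[:4]: print(q,c,np.array(d['at']),round(d['confidence'],2),px2w(c,d['at'],z))
print(sense()['time'])
E
```

```text
scene {'fx': 398.41858399278027, 'fy': 398.41858399278027, 'cx': 256.22797664460575, 'cy': 196.15674645898133, 'position': array([972.8, 532.1, 872.1]), 'attitude': array([ 42.1,   0.6, 139.2])}
top {'fx': 389.4861356790073, 'fy': 389.4861356790073, 'cx': 256.7568807803254, 'cy': 198.01262529982264, 'position': array([ 307.4,  -28.9, 1199. ]), 'attitude': array([ 12.1,   0.1, -82.4])}
wrist {'fx': 266.2476174878996, 'fy': 266.2476174878996, 'cx': 256.67110022506466, 'cy': 187.7192441341388, 'T_tool_cam': array([[   1. ,    0. ,    0. ,   -0.2],
       [   0. ,   -1. ,   -0.3,  -75.7],
       [   0. ,    0.3,   -1. , -143.7],
       [   0. ,    0. ,    0. ,    1. ]])}
{'time': 0.0, 'joint_pos': array([-80.9,   7.5,  85.3,  -0. ,  87.3,  -4.9]), 'qd': array([ 0.1, -0. , -0. ,  0. ,  0. ,  0.1]), 'joint_efforts': array([ -0. , -56.9, -50.1,  -0. ,   0. ,   0. ]), 'tool_pos': array([ 144.8, -581.7,  230.2]), 'tcp_rot': array([-180. ,    0.1,  -76. ]), 'ft_force': array([-0.1, -0.8, -0.2]), 'wrist_torque': array([-0.1, -0. ,  0. ]), 'finger_gap': 85.71766906195636}
pin_head scene [163.6 2
[... 491 characters left out ...]
41.3  52.1  52. ]
plate_hole top [195.  238.1] 0.82 [552.6  63.3  52. ]
base scene [246.7 296.5] 0.92 [502.8 137.2   0. ]
base scene [233.2 297.1] 0.68 [470.4 106.7   0. ]
base top [206.  215.2] 0.76 [519.3 133.7   0. ]
slot_floor scene [258.8 271.4] 0.9 [583.5 127.1  12. ]
slot_floor top [182.1 221.6] 0.61 [595.5 123.9  12. ]
seat scene [234.2 298.5] 0.82 [495.3 132.8  44. ]
seat top [206.5 215.9] 0.8 [510.3 125.4  44. ]
enclosure scene [208.9 173. ] 0.96 [ 677.  -189.9    0. ]
spool scene [262.9 388.8] 0.56 [361.1 327.8   0. ]
spool top [247.2 145. ] 0.5 [363.9 327.5   0. ]
connector scene [139.7 216.1] 0.44 [ 398.9 -353.8    0. ]
connector top [259.9 364.9] 0.52 [ 414.1 -343.7    0. ]
1.0
```

View pics/st.png

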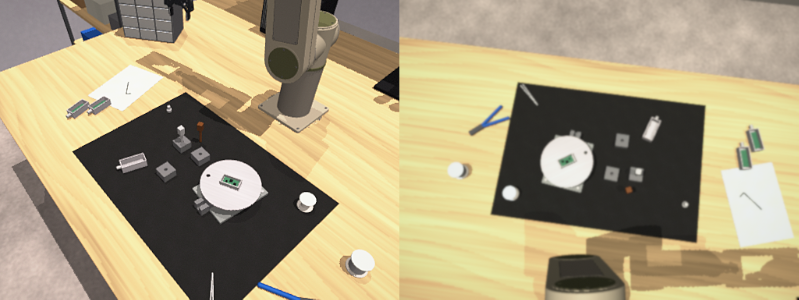

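The top view shows the steel pin in the rightmost stand at about (500, -145), a brown look-alike beside it, and the base near (510, 133) with its slot pointing roughly along +x. I'll move the wrist camera over the pin.

apply_moves:
  targets: "0 0 0 -33.9 -45 0 8.5;0 0 0 -33.9 -45 0 8.5;0 0 0 -33.9 -45 0 8.5;0 0 0 -33.9 -45 0 8.5;0 0 0 -33.9 -45 0 8.5"

```text
time: 1.5
tool_pos: [303.2, -386.5, 231.5]
tcp_rot: [-180.0, -0.0, -76.1]
ft_force: [0.4, 0.2, 0.2]
finger_gap: 85.3
```

apply_moves:
  targets: "0 0 0 -18.8 -25 0 8.5;0 0 0 -18.8 -25 0 8.5;0 0 0 -18.8 -25 0 8.5;0 0 0 -18.8 -25 0 8.5;0 0 0 -18.8 -25 0 8.5"

```text
time: 2.0
tool_pos: [461.0, -192.2, 231.7]
tcp_rot: [-180.0, -0.0, -76.0]
ft_force: [-0.1, -0.5, -0.9]
finger_gap: 85.2
```

```bash
cat >> h.py <<'E'
def rel(P,yaw,z=None):
    "print row from the measured pose to world P, tool down with given yaw"
    s=sense(); A=R.from_euler('xyz',s['tcp_rot'],degrees=True)
    d=A.inv().apply(np.array(P)-s['tool_pos'])/10; r=(A.inv()*R.from_euler('xyz',[180,0,yaw],degrees=True)).as_rotvec()
    print('row',np.round(r,4),np.round(d,2))
def look(f,qs):
    s=sense(); print(s['time'],s['tool_pos'],s['tcp_rot'],s['ft_force'],s['finger_gap'])
    im=save('wrist',f)
    for q,z in qs:
        for d in place_of('wrist',q)[:4]: print(q,np.array(d['at']),round(d['confidence'],2),px2w('wrist',d['at'],z))
    return im
E
python3 - <<'E'
from h import *
look('w1.png',(('pin_head',85),('stand',0),('plate_hole',52),('base',0),('slot_floor',12),('seat',44)))
E
```

```text
2.0 [ 461.  -192.2  231.7] [-180.   -0.  -76.] [-0.1 -0.5 -0.9] 85.1709134762553
pin_head [186.1 184.9] 0.82 [ 429.5 -112.6   85. ]
pin_head [136.7 219.4] 0.81 [ 493.8 -139.2   85. ]
stand [113.3 158.8] 0.72 [490.3 -46.6   0. ]
stand [  7.9 194.1] 0.7 [624.1 -71.    0. ]
stand [126. 226.] 0.67 [ 496.3 -138.6    0. ]
plate_hole [78.2 58.9] 0.95 [506.2  48.4  52. ]
base [65.3 22.6] 0.65 [506.1 128.9   0. ]
```

View pics/w1.png

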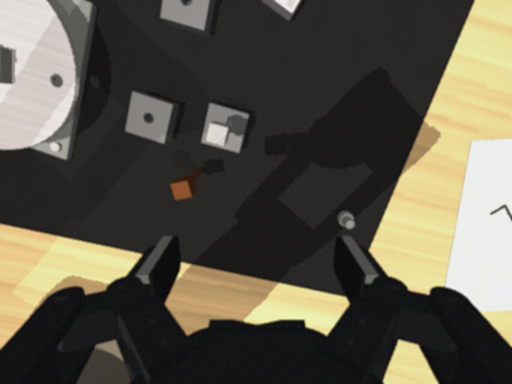

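apply_moves:
  targets: "0 0 0 -4.3 -4.6 3 8.5;0 0 0 -4.3 -4.6 3 8.5;0 0 0 -4.3 -4.6 3 8.5;0 0 0 -4.3 -4.6 3 8.5;0 0 0 -4.3 -4.6 3 8.5"

```text
time: 2.85
tool_pos: [494.0, -142.7, 202.0]
tcp_rot: [-180.0, -0.1, -76.1]
ft_force: [-0.3, -0.2, -0.3]
finger_gap: 84.8
```

```bash
python3 - <<'E'
from h import *
im=look('w2.png',(('pin_head',85),('stand',0)))
cv2.imwrite('pics/w2c.png',cv2.resize(im[90:290,156:356,::-1],None,fx=3,fy=3,interpolation=cv2.INTER_CUBIC))
E
```

```text
2.85 [ 494.  -142.7  202. ] [-180.    -0.1  -76.1] [-0.3 -0.2 -0.3] 84.81697541055689
pin_head [177.8 256.6] 0.92 [ 498.2 -141.3   85. ]
stand [164.8 255.5] 0.96 [ 492.6 -141.     0. ]
stand [150.2 182.2] 0.58 [488.6 -43.6   0. ]
stand [ 44.9 225.4] 0.58 [622.7 -73.    0. ]
```

View pics/w2c.png

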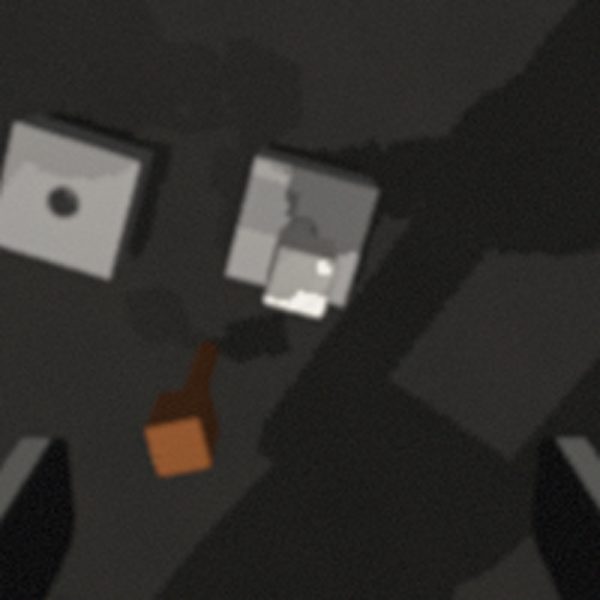

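```bash
python3 - <<'E'
from h import *
print(px2w('wrist',(184,255.7),100))
# stand top corners, z=30
c=np.array([(258,155),(378,188),(346,306),(226,276)])/3+[156,90]
P=np.array([px2w('wrist',(r,q),30) for q,r in c]);print(P,P.mean(0))
h=np.array([(275,247),(335,262),(322,318),(262,300)])/3+[156,90]
P=np.array([px2w('wrist',(r,q),100) for q,r in h]);print(P,P.mean(0))
E
```

```text
[ 496.  -140.7  100. ]
[[ 522.3 -117.4   30. ]
 [ 521.  -166.7   30. ]
 [ 470.2 -167.    30. ]
 [ 470.9 -115.7   30. ]] [ 496.1 -141.7   30. ]
[[ 505.4 -130.6  100. ]
 [ 505.2 -150.3  100. ]
 [ 485.9 -150.9  100. ]
 [ 487.2 -130.5  100. ]] [ 495.9 -140.6  100. ]
```

apply_moves:
  targets: "0 0 0.26 -0.1 -0.23 5 8.5;0 0 0.26 -0.1 -0.23 9 8.5;0 0 0.26 -0.1 -0.23 12 8.5;0 0 0.26 -0.1 -0.23 13.6 8.5;0 0 0.26 -0.1 -0.23 13.6 8.5"

```text
time: 3.5
tool_pos: [493.8, -139.3, 62.5]
tcp_rot: [179.7, 0.1, -91.0]
ft_force: [-1.0, -0.1, -0.2]
finger_gap: 84.7
```

apply_moves:
  targets: "0 0 0 0 0 0 1;0 0 0 0 0 0 1;0 0 0 0 0 0 1;0 0 0 0 0 0 1;0 0 0 0 0 0 1"
  force: 60

```text
time: 4.0
tool_pos: [496.9, -140.1, 66.3]
tcp_rot: [-179.9, -0.1, -90.9]
ft_force: [-1.0, -0.1, 3.8]
finger_gap: 19.3
```

apply_moves:
  targets: "0 0 0 0 0 0 1;0 0 0 0 0 0 1;0 0 0 0 0 0 1;0 0 0 0 0 0 1;0 0 0 0 0 0 1"

```text
time: 4.5
tool_pos: [496.9, -140.1, 66.3]
tcp_rot: [-179.9, -0.0, -90.9]
ft_force: [-1.6, -0.4, 6.0]
finger_gap: 19.5
```

apply_moves:
  targets: "0 0 0 0 0 -2 1;0 0 0 0 0 -5 1;0 0 0 0 0 -9 1;0 0 0 -3 -1 -11 1;0 0 0 -7 -3 -12.4 1"

```text
time: 5.0
tool_pos: [527.9, -71.0, 191.7]
tcp_rot: [-179.9, -0.1, -91.1]
ft_force: [1.2, -0.3, -2.1]
finger_gap: 19.4
```

apply_moves:
  targets: "0 0 0 -5 -2 0 1;0 0 0 -9 -4 0 1;0 0 0 -13 -6.1 0 1;0 0 0 -13 -6.1 0 1;0 0 0 -13 -6.1 0 1"

```text
time: 5.5
tool_pos: [590.1, 60.0, 188.4]
tcp_rot: [179.9, -0.0, -90.8]
ft_force: [-0.0, -0.5, -0.9]
finger_gap: 19.3
```

```bash
python3 - <<'E'
from h import *
im=look('w3.png',(('pin_tip',129),('plate_hole',52),('base',0),('slot_floor',12),('seat',44)))
cv2.imwrite('pics/w3c.png',cv2.resize(im[:,:,::-1],None,fx=1.55,fy=1.55,interpolation=cv2.INTER_CUBIC))
E
```

```text
5.5 [590.1  60.  188.4] [179.9  -0.  -90.8] [-0.  -0.5 -0.9] 19.254348142709688
pin_tip [202.2 257.1] 0.91 [589.   57.8 129. ]
pin_tip [276.6 379.3] 0.65 [516.1 -50.5 129. ]
pin_tip [231.6 403.3] 0.54 [560.4 -65.3 129. ]
plate_hole [277.1 151.8] 0.85 [463.5 189.7  52. ]
plate_hole [316.9  80.3] 0.43 [404.4 291.3  52. ]
base [224.2 205.1] 0.88 [509.7 129.7   0. ]
slot_floor [172.5 204. ] 0.89 [585.7 123.1  12. ]
seat [241.6 198.2] 0.92 [507.5 130.3  44. ]
```

View pics/w3c.png

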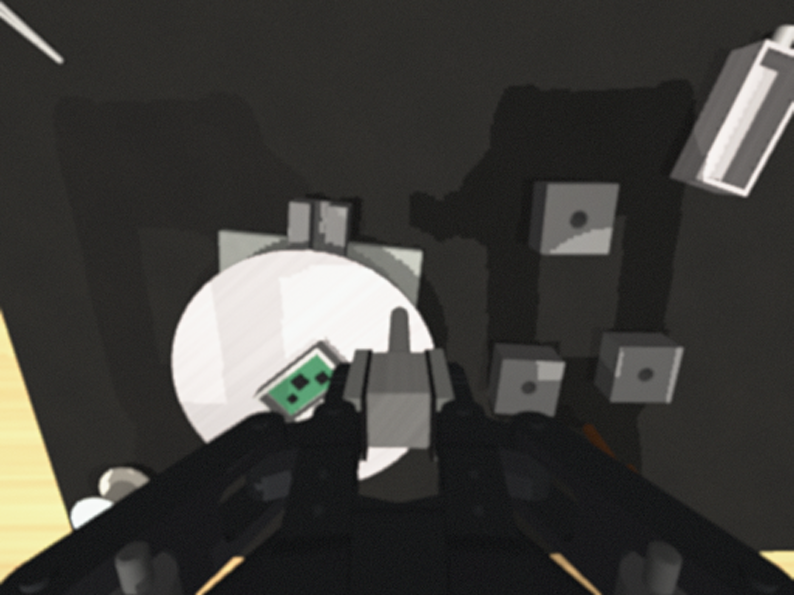

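apply_moves:
  targets: "0 0 0.077 -4 0.2 1 1;0 0 0.077 -6.3 0.4 2.8 1;0 0 0.077 -6.3 0.4 2.8 1;0 0 0.077 -6.3 0.4 2.8 1;0 0 0.077 -6.3 0.4 2.8 1"

```text
time: 6.3
tool_pos: [588.0, 120.8, 162.1]
tcp_rot: [-179.9, -0.0, -95.4]
ft_force: [0.1, 0.2, -1.4]
finger_gap: 19.5
```

```bash
python3 - <<'E'
from h import *
im=look('w4.png',(('pin_tip',99),('plate_hole',52),('base',0),('slot_floor',12),('seat',44)))
cv2.imwrite('pics/w4c.png',cv2.resize(im[60:230,166:346,::-1],None,fx=4,fy=3.5,interpolation=cv2.INTER_CUBIC))
E
```

```text
6.3 [588.  120.8 162.1] [-179.9   -0.   -95.4] [ 0.1  0.2 -1.4] 19.487819394161658
pin_tip [203.1 258.5] 0.85 [585.2 119.4  99. ]
pin_tip [274.1 442.6] 0.57 [500.9 -40.5  99. ]
plate_hole [257.  327.4] 0.8 [498.  52.  52.]
base [233.7 255.1] 0.77 [506.8 130.7   0. ]
base [175.5 254.4] 0.72 [583.1 124.1   0. ]
slot_floor [177.  254.1] 0.74 [584.4 124.4  12. ]
seat [200.9 260.6] 0.26 [566.4 119.1  44. ]
```

View pics/w4c.png

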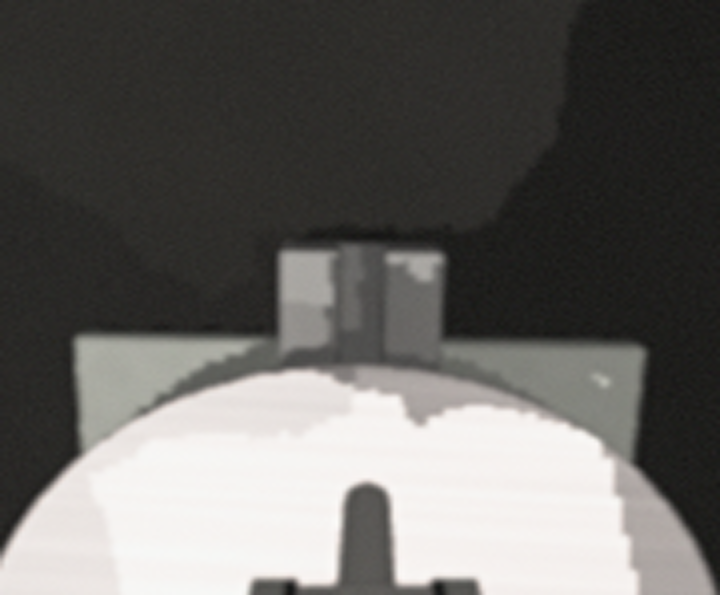

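```bash
python3 - <<'E'
from h import *
f=lambda x,y:(60+(y+.5)/3.5-.5,166+(x+.5)/4-.5)
s=sense(); A=R.from_euler('xyz',s['tcp_rot'],degrees=True)
L={'tl':(279,250),'tr':(445,250),'bl':(279,350),'br':(443,352),'sl':(336,250),'sr':(386,250)}
Q={k:px2w('wrist',f(*v),32) for k,v in L.items()}
for k,v in Q.items(): print(k,v,A.inv().apply(v-s['tool_pos']))
tip=px2w('wrist',f(367,500),101); print('tip',tip,A.inv().apply(tip-s['tool_pos']))
a=(Q['tl']+Q['tr']+Q['sl']+Q['sr'])/4; b=(Q['bl']+Q['br'])/2
u=(a-b)/np.linalg.norm(a-b); print(a,b,np.degrees(np.arctan2(u[1],u[0])))
e=np.array([508.,130.3,32]); 
for ang in(-5.2,): pass
print('end-50 along -5.3:',a-50*np.array([np.cos(np.radians(-5.3)),np.sin(np.radians(-5.3)),0]))
m,Ac,p=campose('wrist');print(p)
# baseboard outer edge corners z=12
for v in((75,338),(646,348)): print(px2w('wrist',f(*v),12))
E
```

```text
tl [639.1 137.9  32. ] [-21.3 -49.5 129.8]
tr [635.2  96.2  32. ] [ 20.5 -49.5 129.8]
bl [610.1 141.4  32. ] [-22.1 -20.3 129.8]
br [605.5  98.9  32. ] [ 20.7 -19.6 129.8]
sl [637.8 123.6  32. ] [ -7.  -49.5 129.8]
sr [636.6 111.1  32. ] [  5.7 -49.5 129.8]
tip [586.3 120.7 101. ] [ 0.7  1.4 60.7]
[637.2 117.2  32. ] [607.8 120.1  32. ] -5.688243979366495
end-50 along -5.3: [587.4 121.8  32. ]
[663.  114.  305.5]
[615.4 199.5  12. ]
[597.2  41.2  12. ]
```

apply_moves:
  targets: "0 0 0 -0.1 0 1.5 1;0 0 0 -0.11 -0.03 3 1;0 0 0 -0.11 -0.03 3.8 1;0 0 0 -0.11 -0.03 4.2 1;0 0 0 -0.11 -0.03 4.2 1"

```text
time: 7.1
tool_pos: [587.0, 122.9, 117.8]
tcp_rot: [179.9, -0.0, -95.3]
ft_force: [-0.2, 0.2, -1.3]
finger_gap: 19.2
```

apply_moves:
  targets: "0 0 0 0 0 0.1 1;0 0 0 0 0 0.2 1;0 0 0 0 0 0.3 1;0 0 0 0 0 0.4 1;0 0 0 0 0 0.4 1"

```text
time: 7.6
tool_pos: [587.9, 123.0, 115.3]
tcp_rot: [-180.0, 0.0, -95.3]
ft_force: [0.5, 0.2, 0.2]
finger_gap: 19.2
```

apply_moves:
  targets: "0 0 0 0 0 0.1 1;0 0 0 0 0 0.2 1;0 0 0 0 0 0.3 1;0 0 0 0 0 0.3 1;0 0 0 0 0 0.3 1"

```text
time: 8.1
tool_pos: [587.9, 123.0, 112.4]
tcp_rot: [-180.0, 0.0, -95.3]
ft_force: [0.5, 1.4, 0.2]
finger_gap: 19.1
```

```bash
cat >> h.py <<'E'
C=np.array([508,130.3])
def plate():
    "hole angle from slot direction, degrees, from any camera"
    out=[]
    for c in('wrist','top','scene'):
        s=sense(); snapshot(c)
        for d in place_of(c,'plate_hole')[:2]:
            P=px2w(c,d['at'],51)[:2]-C; r=np.hypot(*P)
            if 60<r<100: out.append((c,round(s['time'],2),round(d['confidence'],2),round(r),round(np.degrees(np.arctan2(P[1],P[0]))+5.5)))
    s=sense(); print(s['time'],s['tool_pos'],s['ft_force'],s['wrist_torque']); print(out)
E
python3 - <<'E'
from h import *
plate();plate()
E
```

```text
8.4 [587.9 123.  112.4] [-0.2  0.3  0.4] [ 0.1 -0.  -0. ]
[('top', 8.2, 0.74, 78, -162), ('scene', 8.3, 0.95, 94, -142)]
8.7 [587.9 122.9 112.3] [0.6 1.2 0.4] [ 0.1 -0.  -0. ]
[('top', 8.5, 0.62, 86, -121), ('scene', 8.6, 0.81, 86, -106)]
```

apply_moves:
  targets: "0 0 0 0 0 0 1;0 0 0 0 0 0 1;0 0 0 0 0 0 1;0 0 0 0 0 0 1;0 0 0 0 0 0 1"

```text
time: 9.2
tool_pos: [587.9, 122.9, 112.3]
tcp_rot: [180.0, -0.0, -95.3]
ft_force: [0.1, 1.1, 0.5]
finger_gap: 19.6
```

apply_moves:
  targets: "0 0 0 0 0 0 1;0 0 0 0 0 0 1;0 0 0 0 0 0 1;0 0 0 0 0 0.05 1;0 0 0 0 0 0.15 1"

```text
time: 9.7
tool_pos: [588.0, 123.0, 110.9]
tcp_rot: [-180.0, 0.0, -95.3]
ft_force: [0.3, 0.9, 0.9]
finger_gap: 19.1
```

```bash
python3 - <<'E'
from h import *
plate();plate()
E
```

```text
10.0 [587.9 123.  110.9] [0.4 0.4 1. ] [ 0.2 -0.1 -0. ]
[('wrist', 9.7, 0.89, 80, 16), ('top', 9.8, 0.91, 81, 26), ('scene', 9.9, 0.88, 76, 25)]
10.3 [587.9 123.  110.8] [-0.1  1.   2. ] [ 0.2 -0.   0. ]
[('wrist', 10.0, 0.63, 80, 36), ('top', 10.1, 0.67, 77, 48), ('scene', 10.2, 0.65, 82, 51)]
```

apply_moves:
  targets: "0 0 0 0 0 0.04 1;0 0 0 0 0 0.08 1;0 0 0 0 0 0.08 1;0 0 0 0 0 0.08 1;0 0 0 0 0 0.08 1"

```text
time: 10.8
tool_pos: [587.9, 123.0, 110.1]
tcp_rot: [-180.0, 0.0, -95.3]
ft_force: [-0.7, 1.4, 1.7]
finger_gap: 19.2
```

```bash
python3 - <<'E'
from h import *
plate();plate()
E
```

```text
11.1 [587.9 122.9 110. ] [0.7 0.7 2.1] [ 0.3 -0.1 -0. ]
[('wrist', 10.8, 0.62, 91, 0), ('top', 10.9, 0.92, 86, 100), ('scene', 11.0, 0.68, 72, 104)]
11.4 [587.8 123.  110. ] [0.6 1.3 1.9] [ 0.3 -0.  -0. ]
[('top', 11.2, 0.9, 88, 115), ('scene', 11.3, 0.97, 76, 127)]
```

apply_moves:
  targets: "0 0 0 0 0 0.02 1;0 0 0 0 0 0.04 1;0 0 0 0 0 0.04 1;0 0 0 0 0 0.04 1;0 0 0 0 0 0.04 1"

```text
time: 11.9
tool_pos: [587.8, 123.0, 109.6]
tcp_rot: [-180.0, 0.0, -95.3]
ft_force: [0.6, 1.8, 2.8]
finger_gap: 19.3
```

```bash
python3 - <<'E'
from h import *
plate();plate()
E
```

```text
12.2 [587.9 122.9 109.6] [0.  1.6 2.3] [ 0.4 -0.   0. ]
[]
12.5 [587.8 122.9 109.6] [ 0.  -0.1  1. ] [ 0.3 -0.1 -0. ]
[('scene', 12.4, 0.98, 78, 183)]
```

apply_moves:
  targets: "0 0 0 0 0 0.03 1;0 0 0 0 0 0.03 1;0 0 0 0 0 0.03 1;0 0 0 0 0 0.03 1;0 0 0 0 0 0.03 1"

```text
time: 13.0
tool_pos: [587.8, 123.0, 109.3]
tcp_rot: [180.0, 0.0, -95.3]
ft_force: [-0.3, 2.0, 1.9]
finger_gap: 18.9
```

```bash
python3 - <<'E'
from h import *
plate();plate()
E
```

```text
13.3 [587.9 123.  109.3] [-0.3  0.9  1.7] [0.4 0.  0. ]
[('top', 13.1, 0.88, 76, -151), ('scene', 13.2, 0.94, 77, -141)]
13.6 [587.9 122.9 109.3] [0.5 1.5 1.5] [ 0.4 -0.1  0. ]
[('top', 13.4, 0.95, 81, -140), ('scene', 13.5, 0.87, 78, -131)]
```

apply_moves:
  targets: "0 0 0 0 0 0 1;0 0 0 0 0 0 1;0 0 0 0 0 0 1;0 0 0 0 0 0 1;0 0 0 0 0 0 1"

```text
time: 14.1
tool_pos: [587.8, 123.0, 109.3]
tcp_rot: [-180.0, 0.0, -95.3]
ft_force: [0.1, 1.2, 2.1]
finger_gap: 19.1
```

apply_moves:
  targets: "0 0 0 0 0 0 1;0 0 0 0 0 0 1;0 0 0 0 0 0 1;0 0 0 0 0 0 1;0 0 0 0 0 0 1"

```text
time: 14.6
tool_pos: [587.8, 122.9, 109.3]
tcp_rot: [180.0, -0.0, -95.3]
ft_force: [-0.4, 0.1, 3.0]
finger_gap: 18.9
```

apply_moves:
  targets: "0 0 0 0 0 0 1;0 0 0 0 0 0 1;0 0 0 0 0 0 1;0 0 0 0 0 0 1;0 0 0 0 0 0 1"

```text
time: 15.1
tool_pos: [587.9, 122.9, 109.3]
tcp_rot: [-180.0, 0.0, -95.3]
ft_force: [1.0, 1.5, 2.7]
finger_gap: 19.3
```

```bash
python3 - <<'E'
from h import *
plate();plate()
E
```

```text
15.4 [587.9 122.9 109.3] [0.  1.  2.2] [ 0.4 -0.1  0. ]
[('wrist', 15.1, 0.7, 82, -72), ('wrist', 15.1, 0.27, 90, 0), ('top', 15.2, 0.59, 77, -72), ('scene', 15.3, 0.82, 86, -70)]
15.7 [587.9 122.9 109.3] [0.3 2.4 1.7] [ 0.4 -0.1 -0. ]
[('wrist', 15.4, 0.92, 77, -59), ('top', 15.5, 0.95, 80, -61), ('scene', 15.6, 0.86, 84, -56)]
```

apply_moves:
  targets: "0 0 0 0 0 0.03 1;0 0 0 0 0 0.03 1;0 0 0 0 0 0.03 1;0 0 0 0 0 0.03 1;0 0 0 0 0 0.03 1"

```text
time: 16.2
tool_pos: [587.9, 122.9, 109.0]
tcp_rot: [-180.0, 0.0, -95.3]
ft_force: [-0.6, 0.4, 2.8]
finger_gap: 19.0
```

```bash
python3 - <<'E'
from h import *
plate()
E
```

```text
16.5 [587.8 123.  109. ] [-0.2  1.5  1.7] [ 0.4 -0.1  0. ]
[('wrist', 16.2, 0.81, 83, -33), ('top', 16.3, 0.8, 74, -32), ('scene', 16.4, 0.8, 81, -30)]
```

apply_moves:
  targets: "0 0 0 0 0 0.02 1;0 0 0 0 0 0.02 1;0 0 0 0 0 0.02 1;0 0 0 0 0 0.02 1;0 0 0 0 0 0.02 1"

```text
time: 17.0
tool_pos: [587.9, 123.0, 108.8]
tcp_rot: [-180.0, 0.0, -95.3]
ft_force: [0.5, 2.0, 2.1]
finger_gap: 19.0
```

```bash
python3 - <<'E'
from h import *
plate()
E
```

```text
17.3 [587.6 122.7 108.4] [ 0.6 -0.1 -0.9] [-0.   0.   0.1]
[('top', 17.1, 0.73, 81, -3), ('scene', 17.2, 0.92, 81, -12)]
```

apply_moves:
  targets: "0 0 0 0 0 0.35 1;0 0 0 0 0 0.35 1;0 0 0 0 0 0.35 1;0 0 0 0 0 0.35 1;0 0 0 0 0 0.35 1"

```text
time: 17.8
tool_pos: [587.5, 123.0, 105.0]
tcp_rot: [180.0, -0.0, -95.3]
ft_force: [-1.4, 2.0, -0.7]
finger_gap: 19.4
```

```bash
python3 - <<'E'
from h import *
plate()
im=save('wrist','w5.png')
cv2.imwrite('pics/w5c.png',cv2.resize(im[110:260,166:346,::-1],None,fx=4,fy=4,interpolation=cv2.INTER_CUBIC))
E
```

```text
18.1 [587.7 123.  105.1] [-0.9  2.2 -1.7] [ 0.5  0.1 -0. ]
[('wrist', 17.8, 0.94, 79, 2), ('top', 17.9, 0.81, 74, 2), ('scene', 18.0, 0.88, 83, -5)]
```

View pics/w5c.png

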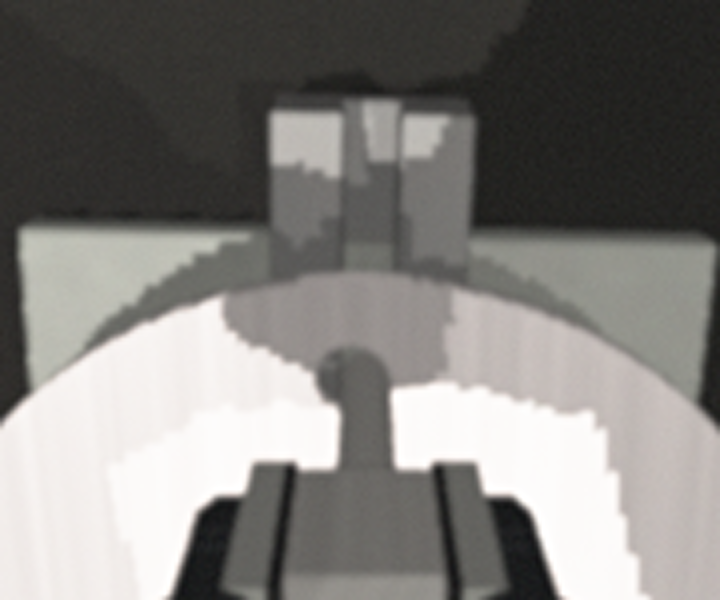

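```bash
python3 - <<'E'
from h import *
f=lambda x,y:(110+(y+.5)/4-.5,166+(x+.5)/4-.5)
s=sense(); A=R.from_euler('xyz',s['tcp_rot'],degrees=True)
for n,v,z in(('sl',(344,112),32),('sr',(401,112),32),('sl2',(344,230),32),('sr2',(399,230),32),('tl',(269,112),32),('tr',(476,112),32),('bl',(269,250),32),('br',(473,250),32),('pinL',(341,420),62),('pinR',(392,420),62),('pinL',(342,385),52),('pinR',(391,385),52)):
    print(n,A.inv().apply(px2w('wrist',f(*v),z)-s['tool_pos']))
E
```

```text
sl [ -3.9 -49.7  73.2]
sr [  7.6 -49.7  73.2]
sl2 [ -4.1 -25.4  73.2]
sr2 [  7.4 -25.4  73.2]
tl [-19.  -49.7  73.2]
tr [ 22.7 -49.7  73.2]
bl [-19.8 -21.1  73.2]
br [ 23.  -21.1  73.2]
pinL [-4.3  4.6 43.2]
pinR [ 5.4  4.6 43.2]
pinL [-4.2  1.4 53.2]
pinR [ 5.5  1.4 53.2]
```

apply_moves:
  targets: "0 0 0 0.05 0 0.3 1;0 0 0 0.11 0 0.6 1;0 0 0 0.11 0 0.9 1;0 0 0 0.11 0 1.0 1;0 0 0 0.11 0 1.0 1"

```text
time: 18.65
tool_pos: [587.7, 121.8, 95.0]
tcp_rot: [180.0, -0.0, -95.3]
ft_force: [0.4, 1.5, 0.0]
finger_gap: 19.5
```

apply_moves:
  targets: "0 0 0 0 0 0.1 1;0 0 0 0 0 0.2 1;0 0 0 0 0 0.3 1;0 0 0 0 0 0.4 1;0 0 0 0 0 0.5 1"

```text
time: 19.15
tool_pos: [587.7, 121.9, 90.2]
tcp_rot: [-180.0, 0.0, -95.3]
ft_force: [1.0, 2.4, -0.3]
finger_gap: 19.2
```

```bash
python3 - <<'E'
from h import *
plate()
E
```

```text
19.45 [587.7 121.9  90.3] [-0.1  1.6 -0. ] [ 0.4 -0.   0. ]
[('wrist', 19.15, 0.97, 82, 2), ('top', 19.25, 0.88, 84, -2), ('scene', 19.35, 0.95, 82, -1)]
```

Entering the slot freely; continue to the floor.

apply_moves:
  targets: "0 0 0 0 0 0.3 1;0 0 0 0 0 0.6 1;0 0 0 0 0 0.9 1;0 0 0 0 0 1.1 1;0 0 0 0 0 1.3 1"

```text
time: 19.95
tool_pos: [587.7, 122.0, 77.0]
tcp_rot: [180.0, 0.0, -95.3]
ft_force: [0.9, 3.0, 1.3]
finger_gap: 19.2
```

apply_moves:
  targets: "0 0 0 0 0 0.1 1;0 0 0 0 0 0.2 1;0 0 0 0 0 0.3 1;0 0 0 0 0 0.35 1;0 0 0 0 0 0.35 1"

```text
time: 20.45
tool_pos: [587.8, 121.9, 73.8]
tcp_rot: [-180.0, 0.0, -95.3]
ft_force: [0.6, 2.9, -0.3]
finger_gap: 19.1
```

apply_moves:
  targets: "0 0 0 0 0 0.03 1;0 0 0 0 0 0.06 1;0 0 0 0 0 0.09 1;0 0 0 0 0 0.12 1;0 0 0 0 0 0.12 1"

```text
time: 20.95
tool_pos: [588.0, 121.9, 73.3]
tcp_rot: [-180.0, 0.0, -95.3]
ft_force: [-0.4, 2.8, 6.2]
finger_gap: 18.9
```

apply_moves:
  targets: "0 0 0 0 0 -0.05 1;0 0 0 0 0 -0.05 3;0 0 0 0 0 -0.05 5;0 0 0 0 0 -0.05 5;0 0 0 0 0 -0.05 5"

```text
time: 21.45
tool_pos: [587.5, 121.5, 72.8]
tcp_rot: [180.0, -0.0, -95.3]
ft_force: [-0.4, -0.1, -0.4]
finger_gap: 49.8
```

apply_moves:
  targets: "0 0 0 0 0 -0.05 5;0 0 0 0 0 -0.05 5;0 0 0 0 0 -1 5;0 0 0 0 0 -3 5;0 0 0 0 0 -6 5"

```text
time: 21.95
tool_pos: [586.3, 121.7, 132.3]
tcp_rot: [179.8, -0.0, -95.3]
ft_force: [1.3, -0.8, -0.2]
finger_gap: 50.1
```

apply_moves:
  targets: "0 0 0 0 -2 -4 5;0 0 0 0 -2 -6 5;0 0 0 0 -2 -6 5;0 0 0 0 -2 -6 5;0 0 0 0 -2 -6 5"

```text
time: 22.45
tool_pos: [606.6, 119.9, 191.6]
tcp_rot: [179.9, -0.0, -95.3]
ft_force: [-0.5, -0.2, 0.5]
finger_gap: 49.8
```

```bash
python3 - <<'E'
from h import *
plate();plate()
im=look('w6.png',(('pin_head',92),('plate_hole',52),('slot_floor',12)))
cv2.imwrite('pics/w6c.png',cv2.resize(im[60:320,120:400,::-1],None,fx=2.3,fy=2.3,interpolation=cv2.INTER_CUBIC))
E
```

```text
22.75 [607.2 119.9 192.3] [ 0.1 -0.1 -0.3] [ 0.  0. -0.]
[('wrist', 22.45, 0.83, 77, 1), ('top', 22.55, 0.56, 83, 12), ('scene', 22.65, 0.72, 76, -1)]
23.05 [607.7 120.  193.1] [ 0.7 -0.4 -0.1] [-0.1 -0.   0. ]
[('wrist', 22.75, 0.8, 83, 4), ('top', 22.85, 0.75, 83, 1), ('scene', 22.95, 0.78, 80, -1)]
23.05 [607.7 120.  193.1] [-180.     0.   -95.3] [ 0.7 -0.4 -0.1] 49.93558287309206
pin_head [208.9 247.3] 0.91 [585.3 131.3  92. ]
pin_head [314.9 469.4] 0.89 [ 433.1 -106.2   92. ]
plate_hole [193.6 251.6] 0.91 [587.3 127.5  52. ]
```

View pics/w6c.png

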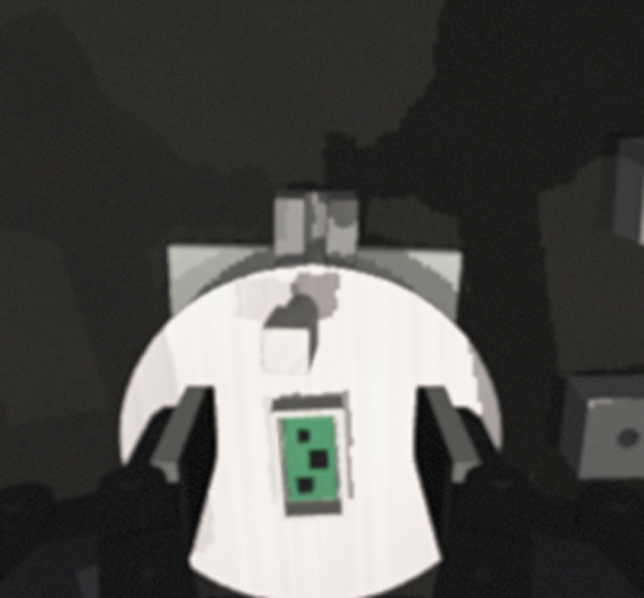

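```bash
python3 - <<'E'
from h import *
s=sense(); A=R.from_euler('xyz',s['tcp_rot'],degrees=True)
f=lambda x,y:(60+(y+.5)/2.3-.5,120+(x+.5)/2.3-.5)
# head top corners, slot centre in this picture
for n,v,z in(('topL',(264,328),107),('topR',(308,330),107),('botR',(306,373),107),('botL',(262,369),107),('slotL',(304,200),32),('slotR',(328,200),32)):
    P=px2w('wrist',f(*v),z);print(n,P,A.inv().apply(P-s['tool_pos']))
# triangulate the head from all three cameras
rows=[]
for c in('wrist','scene','top'):
    snapshot(c); m,Ac,p=campose(c)
    for d in place_of(c,'pin_head'):
        g=px2w(c,d['at'],92)
        if np.hypot(*(g[:2]-[587,126]))<40:
            print(c,d['confidence'],g); v=(g-p)/np.linalg.norm(g-p); rows.append((np.eye(3)-np.outer(v,v),p)); break
print('head',np.linalg.solve(sum(M for M,_ in rows),sum(M@p for M,p in rows)))
plate()
E
```

```text
topL [598.8 141.2 107. ] [-20.3  10.8  86.1]
topR [596.3 123.7 107. ] [-2.7 11.7 86.1]
botR [577.7 126.4 107. ] [-3.6 30.5 86.1]
botL [581.1 144.1 107. ] [-21.6  28.7  86.1]
slotL [637.  122.6  32. ] [ -5.3 -28.9 161.1]
slotR [635.9 110.7  32. ] [  6.6 -28.9 161.1]
wrist 0.72 [588.3 132.9  92. ]
scene 0.61 [586.  120.5  92. ]
top 0.41 [584.6 127.7  92. ]
head [587.5 127.8  96.4]
23.85 [607.6 120.  193.1] [-0.1  0.  -0.4] [0. 0. 0.]
[('wrist', 23.55, 0.89, 81, 3), ('top', 23.65, 0.81, 82, 4), ('scene', 23.75, 0.9, 80, 0)]
```

The wrist view suggests the pin leans about 0.13 rad, a bit more than the slot's play should allow. I'll check the seating from a lower view, looking along the slot.

apply_moves:
  targets: "-0.12 0 0 0 -3 0 5;-0.25 0 0 0 -6 0.5 5;-0.38 0 0 0 -6 1.5 5;-0.5 0 0 0 -6 2.5 5;-0.5 0 0 0 -6 2.5 5"

```text
time: 24.35
tool_pos: [665.4, 113.3, 158.0]
tcp_rot: [150.3, -0.1, -95.4]
ft_force: [0.2, -0.9, -2.1]
finger_gap: 50.0
```

```bash
python3 - <<'E'
from h import *
im=look('w7.png',(('pin_head',92),('plate_hole',52)))
print('pred floor tip,head top,slot end:',w2px('wrist',[587.4,121.8,12]),w2px('wrist',[587.4,121.8,107]),w2px('wrist',[637.2,117.2,32]))
cv2.imwrite('pics/w7c.png',cv2.resize(im[90:260,156:356,::-1],None,fx=3.5,fy=3.5,interpolation=cv2.INTER_CUBIC))
E
```

```text
24.35 [665.4 113.3 158. ] [150.3  -0.1 -95.4] [ 0.2 -0.9 -2.1] 50.03866386134894
pin_head [227.7 245.3] 0.95 [576.1 133.8  92. ]
pin_head [276.4 433.5] 0.66 [ 439.9 -102.7   92. ]
plate_hole [191.5 251. ] 0.62 [585.5 128.1  52. ]
pred floor tip,head top,slot end: [165.9 256.4] [231.4 256.4] [142.3 256.3]
```

View pics/w7c.png

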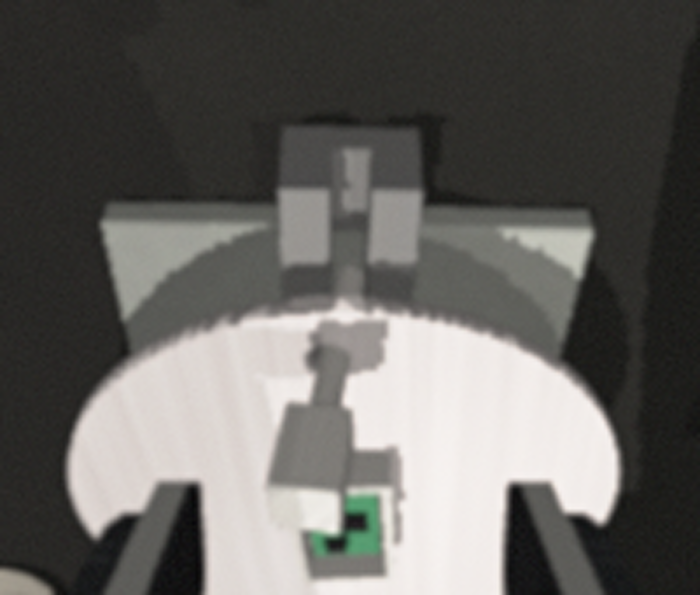

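```bash
python3 - <<'E'
from h import *
rel([640,120,190],-95.3); rel([588.5,132,135],-95.3)
# two-view head top centre: w6 ray vs w7 ray
from scipy.optimize import least_squares
m,A7,p7=campose('wrist')
f7=lambda x,y:(90+(y+.5)/3.5-.5,156+(x+.5)/3.5-.5)
for n,v,z in(('sl',(332,188),32),('sr',(369,188),32),('tl',(279,188),32),('tr',(422,188),32),('shank',(328,368),52),('head',(305,508),107)): print(n,px2w('wrist',f7(*v),z))
a=px2w('wrist',f7(305,508),107); d7=(a-p7)/np.linalg.norm(a-p7)
p6=np.array([607.7,120,193.1])+R.from_euler('xyz',[180,0,-95.3],degrees=True).apply(camera_model('wrist')['T_tool_cam'][:3,3])
b=np.array([588.5,133.9,107]); d6=(b-p6)/np.linalg.norm(b-p6)
M=[np.eye(3)-np.outer(d,d) for d in(d6,d7)]
print('head top 2-view',np.linalg.solve(M[0]+M[1],M[0]@p6+M[1]@p7))
E
```

```text
row [ 0.5 -0.  -0. ] [-0.3  3.6 -0.8]
row [ 0.5 -0.  -0. ] [-1.   5.6  6.5]
sl [636.5 123.3  32. ]
sr [635.5 112.5  32. ]
tl [638.  138.8  32. ]
tr [634.   96.9  32. ]
shank [580.2 130.5  52. ]
head [582.9 135.7 107. ]
head top 2-view [590.7 133.9 112.3]
```

apply_moves:
  targets: "0.12 0 0 -0.1 0.5 -2 0;0.25 0 0 -0.2 1.5 -2 0;0.38 0 0 -0.3 2.5 -1.5 0;0.5 0 0 -0.3 3.6 -0.8 0;0.5 0 0 -0.3 3.6 -0.8 0"

```text
time: 25.0
tool_pos: [632.1, 120.8, 192.2]
tcp_rot: [-179.9, -0.0, -95.2]
ft_force: [-0.5, 0.2, -0.3]
finger_gap: -0.0
```

```bash
python3 - <<'E'
from h import *
print(sense()['tool_pos']);rel([589.5,132.5,130],-95.3)
E
```

```text
[632.1 120.8 192.2]
row [-0. -0.  0.] [-0.8  4.4  6.2]
```

apply_moves:
  targets: "0 0 0 -0.8 4.4 2 0;0 0 0 -0.8 4.4 4 0;0 0 0 -0.8 4.4 6 0;0 0 0 -0.8 4.4 6.6 0;0 0 0 -0.8 4.4 6.8 0"

```text
time: 25.5
tool_pos: [597.5, 132.2, 126.1]
tcp_rot: [-179.8, 0.0, -95.3]
ft_force: [0.1, 0.3, 0.9]
finger_gap: 0.2
```

apply_moves:
  targets: "0 0 0 0 0 0.3 0;0 0 0 0 0 0.6 0;0 0 0 0 0 0.8 0;0 0 0 0 0 0.9 0;0 0 0 0 0 1 0"

```text
time: 26.0
tool_pos: [597.1, 132.0, 114.3]
tcp_rot: [180.0, 0.0, -95.3]
ft_force: [-0.1, -0.1, 0.5]
finger_gap: 0.4
```

apply_moves:
  targets: "0 0 0 0 0.4 0 0;0 0 0 0 0.75 0 0;0 0 0 0 0.75 0.1 0;0 0 0 0 0.75 0.2 0;0 0 0 0 0.75 0.3 0"

```text
time: 26.5
tool_pos: [589.5, 132.7, 111.4]
tcp_rot: [-180.0, 0.0, -95.3]
ft_force: [-0.1, 0.6, 0.4]
finger_gap: 0.0
```

apply_moves:
  targets: "0 0 0 0 0 0.1 0;0 0 0 0 0 0.1 0;0 0 0 0 0 0.2 0;0 0 0 0 0 0.2 0;0 0 0 0 0 0.2 0"

```text
time: 27.0
tool_pos: [589.5, 132.8, 109.3]
tcp_rot: [180.0, -0.0, -95.3]
ft_force: [0.6, -0.9, 0.6]
finger_gap: 0.2
```

apply_moves:
  targets: "0 0 0 0 0 0.05 0;0 0 0 0 0 0.1 0;0 0 0 0 0 0.1 0;0 0 0 0 0 0.1 0;0 0 0 0 0 0.1 0"

```text
time: 27.5
tool_pos: [589.5, 132.7, 108.4]
tcp_rot: [-180.0, -0.0, -95.3]
ft_force: [-0.9, 0.4, -0.2]
finger_gap: 0.1
```

apply_moves:
  targets: "0 0 0 0 0 0.05 0;0 0 0 0 0 0.1 0;0 0 0 0 0 0.1 0;0 0 0 0 0 0.1 0;0 0 0 0 0 0.1 0"

```text
time: 28.0
tool_pos: [589.5, 132.8, 107.4]
tcp_rot: [-180.0, 0.0, -95.3]
ft_force: [-1.0, -0.4, 0.9]
finger_gap: 0.3
```

apply_moves:
  targets: "0 0 0 0 0 0.05 0;0 0 0 0 0 0.1 0;0 0 0 0 0 0.1 0;0 0 0 0 0 0.1 0;0 0 0 0 0 0.1 0"

```text
time: 28.5
tool_pos: [590.0, 132.8, 107.0]
tcp_rot: [-179.9, 0.0, -95.3]
ft_force: [-0.1, 0.6, 6.1]
finger_gap: 0.2
```

apply_moves:
  targets: "0 0 0 0 0 0.03 0;0 0 0 0 0 0.06 0;0 0 0 0 0 0.06 0;0 0 0 0 0 0.06 0;0 0 0 0 0 0.06 0"

```text
time: 29.0
tool_pos: [590.3, 132.9, 106.9]
tcp_rot: [-179.9, 0.0, -95.3]
ft_force: [-0.6, 0.0, 7.1]
finger_gap: -0.2
```

Contact comes at 107 mm and it is firm. That is the height of a fully seated pin (12 + 95 mm). I'll back off straight up, check that the plate holds still, and hand in.

apply_moves:
  targets: "0 0 0 0 0 -0.3 0;0 0 0 0 0 -1.5 0;0 0 0 0 0 -5 0;0 0 0 0 -1 -9 0;0 0 0 0 -2 -10 0"

```text
time: 29.5
tool_pos: [611.9, 131.2, 212.3]
tcp_rot: [-179.6, 0.1, -95.3]
ft_force: [0.9, 0.7, 0.6]
finger_gap: -0.2
```

apply_moves:
  targets: "0 0 0 0 0 0 0;0 0 0 0 0 0 0;0 0 0 0 0 0 0;0 0 0 0 0 0 0;0 0 0 0 0 0 0"

```text
time: 30.0
tool_pos: [608.6, 130.8, 204.5]
tcp_rot: [179.9, -0.0, -95.3]
ft_force: [-0.1, -0.4, -0.1]
finger_gap: -0.6
```

```bash
python3 - <<'E'
from h import *
plate();look('w8.png',(('pin_head',92),('plate_hole',52)));plate();look('w9.png',(('pin_head',92),))
E
```

```text
30.3 [609.4 130.9 205.7] [-0.4  0.9  0.1] [-0.  0. -0.]
[('wrist', 30.0, 0.86, 84, 3), ('top', 30.1, 0.85, 83, 9), ('top', 30.1, 0.44, 78, -8), ('scene', 30.2, 0.85, 81, -3)]
30.3 [609.4 130.9 205.7] [180.   -0.  -95.3] [-0.4  0.9  0.1] 0.2136074678321172
pin_head [204.8 257.4] 0.88 [585.5 132.2  92. ]
pin_head [307.4 469.1] 0.84 [ 433.1 -104.7   92. ]
pin_head [223.1 452.5] 0.17 [545.6 -71.4  92. ]
plate_hole [ 78.1 511. ] 0.7 [ 685.6 -141.3   52. ]
plate_hole [190.3 260.6] 0.56 [587.9 128.1  52. ]
30.75 [609.5 130.9 205.8] [-0.3 -0.4  0.4] [ 0. -0.  0.]
[('wrist', 30.45, 0.63, 81, 4), ('top', 30.55, 0.69, 76, 4), ('scene', 30.65, 0.71, 75, 7)]
30.75 [609.5 130.9 205.8] [-180.    -0.   -95.3] [-0.3 -0.4  0.4] 0.052148059185859415
pin_head [308.4 467.2] 0.97 [ 431.8 -102.7   92. ]
pin_head [201.2 256. ] 0.68 [589.6 133.3  92. ]
```

```bash
python3 -c "
from bench import *
print(hand_in())"
```

```text
the job is handed in; nothing more can be done
None
```

I braked the turntable with the steel pin and seated the pin through the plate's hole into the slot. The plate has stayed parked since I let go. I handed the job in at about 31 s of the 64 s allowed, and no verdict is reported.

**What I did:** I took the pin from the rightmost stand and rubbed its end on the plate above the slot. That slowed the plate from about 2.4 to about 0.6 rad/s. The hole caught the pin on the next pass. I lowered the pin to the slot floor, where it met about 6 N, then released it and backed off.

**Checks that passed:**
- **Seating:** closed fingertips touched the top of the pin's head at 107 mm, which is right for a pin on the slot floor (12 + 95 mm).
- **Plate at rest:** the hole stayed within 6–7 mm of the slot point (limit 9 mm), and repeated pictures showed no drift beyond their scatter.
- **Lean:** the pin leans about 0.1–0.13 rad (limit 0.25), because the clutch holds the plate against it.

**Checks that disagreed:**
- **Head height:** a two-view camera estimate put the top of the head at 112 mm, about 5 mm too high. I trusted the fingertip contact over it.
- **Hole angle:** the cameras' single readings scattered from -8° to 9°. The wrist camera, which I trusted most, read 3–4°.

**Not checked:** I didn't measure the enclosure, spool and connector again at the end; the arm never worked next to them.

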